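# Square up the swung fence of the tile board and hold it

## Robot

A 6-joint arm with a two-finger parallel gripper is mounted at the origin on a cart in front of the work surface, level with it; the furniture and walls round the work are solid. World frame = base frame: x ahead of the robot, y to its left, z up, the work surface at z = 0. Lengths are in m, angles in degrees, forces in N, time in s.
With the tool pointing down it reaches from about 0.375 to 0.9 m from the base axis. Payload 3.1 kg.
Tool frame: the origin (TCP) lies at the very end of the fingers, on their centre line; the grasp point (between the pads) lies bot.hold_point_z behind it (bot.hold_point_z is the distance from the TCP to the grasp point, in m); z points along the fingers, y is the line along which they close (so a half turn about z gives the same grasp; the last joint's range is limited). The gripper opens to 87 mm and grips with 3 to 60 N. Pads are 19 mm wide; open, the fingers measure 117 mm over their backs; the gripper's body (75 mm by 190 mm) begins 51 mm behind the grasp point.
Start: joints at [-77.664, 30.224, 82.088, -0, 67.689, -10.227], TCP at [0.24, -0.577, 0.195] pointing down, gripper open.
Joint ranges: [-176.69, 176.69], [-43.24, 126.21], [12.49, 139.97], [-82, 262], [0, 151.66], [-163.58, 163.58]. Speed limits (degrees/s): [159.86, 159.86, 180, 180, 180, 180].

## Interface

Orientations are given as a 3x3 rotation matrix whose columns are the frame's x, y, z axes.
In Python, from rig import bot gives the robot as it stands.
- The arm moves only by the tool apply_moves, never from a script. Its argument "plan" is one flat list of numbers, 4 for each row, row after row: the shift along the world's x, y, z normalised to -1 to 1, where 1 is 0.05 m, then the turn about the world's z normalised to -1 to 1, where 1 is 10 degrees. A call has 1 to 12 rows; each row shifts and turns the commanded pose from where the row before left it; what a row does not reach is not made up. A row lasts 1/8 s, in which the tool goes at most 62.5 mm and 10.7 degrees, less where a joint would pass 70% of its speed; a pose out of reach is approached as far as the arm can. A call with a number of a shift or a turn outside -1 to 1 is refused whole. A call with a gripper value outside its range is refused whole. "grip" is the closure, from -1 (fully open) to 1 (shut), so that 0 is half open, set as the call begins (left out, the last holds). The fingers move at their own pace and stop on an object; the grip force is fixed at half the most. Time passes only in rows, so rows that do not move let the fingers close. It gives the time, the measured TCP pose, the force, the opening and the grip force at its end, in the units of the state.
- bot.read_state(): the state, without advancing time (a new reading comes with each control period).
- bot.capture(name): name is "scene" or "top" or "wrist"; returns (picture, depth): 420x560x3 uint8, red, green, blue; 420x560 float32, m along the optical axis (not along the pixel's ray), 0 where there is no reading.
- bot.camera_info(name): a dict with "vertical_fov" (degrees; the focal length in pixels is half the picture's height over the tangent of half this angle, whatever the lens; pixels are square), "cx", "cy" (the principal point, pixels), "k1" (the pictures are not rectified: a ray, as slopes to the right and down, at radius r is drawn at 1 + k1 r^2 times it, then the intrinsics apply), "rvec" (rotation vector, rad) and "tvec" (3), from world to camera coordinates, as OpenCV has them; the wrist camera has in their place "mount" (4x4, takes a point from camera to tool coordinates, whose origin is the TCP and whose axes are the flange's). Camera axes: x right, y down, z forward; pixel columns grow to the right and rows downward; lengths in m; the calibration is good to about 2 mm. A picture is of the moment at which its call begins: read the wrist's pose just before it. camera_info takes no time and is no camera call.
- bot.hand_in(): hands the job in; it is judged then, once.
Trained networks look in the newest picture that a camera, given by its name, has taken for a name from the list of things; names that differ only in an ending like _2 or _b are one class to them, and where a whole thing is asked for, a point or a joint stands for the part that bears it (a point fixed in the world has none). Each returns a list of dicts, best first, with "p" (0 to 1); they miss things now and then, are a little off and sometimes report something else, mostly with a low value. They report only what shows in the picture. A call takes as long as a camera call.
- bot.outline_of(camera, target): "mask" (420x560 bool, what is visible of it) and "xy" ([column, row] as shares, 0 to 1, of the picture: columns of its width, rows of its height, amid what is visible of it).
- bot.pinpoint(camera, target): "xy" ([column, row] as shares, 0 to 1, of the picture: columns of its width, rows of its height: a listed point, or the origin of a listed thing).
The state is a dict: "time_s": time; "joint_positions": joint angles; "qvel": joint speeds; "tau": joint torques, N m; "position": TCP position; "tcp_rot": TCP orientation; "force": force on the tool from outside, world axes, zero at the start; "moment": the same for the moment, N m; "opening": opening from 0.0 (shut) to 1.0 (fully open); "grasp_force": force on a finger pad.
Only numpy, scipy, OpenCV 4.12 (cv2) and the standard library are available. Lean on these libraries where they do the work, as an engineer would, in place of code of your own. Each camera call takes 0.05 s, during which the arm holds its last target. There are 200 camera calls.

## Task

On the plywood tile board one of the two wooden cross fences hangs on a single screw and has swung out of square with the back rail; the other fence is already screwed down square. Pick up the aluminium square by its black handle bar, lay it flat on the board on the side to which the loose fence leans, and press it into the corner between rail and fence so that it pushes the fence round, until the rail and the fence both lie flush against its two outer edges. Move the fence with the square only, leave the screwdriver, the little bottle and the small tile where they are, and finish still gripping the square and pressing it against both, so that the second screw could be driven.

Things in the scene. Friction and masses are not known exactly. Their poses are not given: they have to be found in the camera images.
- tile_board: Plywood board, 150 x 304 x 10 mm, screwed flat to the bench, so its top is 10 mm above the bench. Origin: middle of its underside. Its x axis points across the board to the side with the rail (away from the robot), y along the board and the rail, z up.
- rail: Straight, smooth wooden back rail, 20 mm wide, 300 mm long, 20 mm high, fixed on the board (its top is 30 mm above the bench). Origin: middle of its underside. Axes as the board's; its working face is the long face on its -x side, 10 mm from the origin.
- fast_fence: Wooden cross fence 118 x 20 x 20 mm with two screws, fixed square to the rail. Origin: on its underside below the screw nearest the rail, 18 mm from the rail's working face. It runs from 15 mm on the +x side of the origin (3 mm short of the rail) to 103 mm on the -x side; its faces are 10 mm to either side.
- loose_fence: Wooden cross fence of the same size, origin and axes (x from +15 to -103 mm, faces at y = +10 and -10 mm), with one screw at the origin, about which it swings stiffly; second hole empty. Its origin is 162 mm from the other fence's; either may be the left one. Its free end leans to the board's -y side, so work in the corner of its -y face and the rail.
- fence_screw (a joint): Swing of the loose fence about its one screw, in rad: 0 is square to the rail, positive leans to the board's -y side; it starts at 0.07 to 0.14 and stays where it is pushed (0.15 N m, some 2 N at its free end).
- square_bar (a point): Middle of the black handle bar of the loose aluminium square (0.22 kg), half-way up, 20 mm above its underside; x and y along its two legs, z up. The bar is 14 mm wide, 106 mm long, from 8 to 32 mm above the underside, and runs from leg to leg at 45 degrees, along (-1, 1): grip it from above with the fingers closing along (1, 1).
- square_heel (a point): Heel of the square, at (-50, -50) mm from the bar's middle, 9 mm above the underside: here the lines of its two outer edges meet. From it the legs run along its own +x and +y, 95 mm long, 16 mm wide, 18 mm high; the outer edges lie on x = 0 and y = 0 of this point (the heel itself is cut back by 8 mm).
- driver: Screwdriver, 140 mm long, lying on the bench behind the board; leave it.
- glaze_sample_bottle: Little cream bottle with a ribbed cap, 38 mm across, 59 mm high, standing on the bench; origin under its middle; leave it.
- sample_tile: Small relief tile, 62 x 59 x 13 mm, lying on the bench behind the board; origin under its middle; leave it.

How it is judged (in metres and radians):
On the way:
1. the square is lifted off the bench while the fence still leans (height (world z) of square_bar above 0.045 m and value of joint fence_screw above 0.05 rad), for 0.1 s.
At the end, for the whole second after the job is handed in: The gripper holds the square flat on the board (tilt under 0.05 rad, raised less than 8 mm), pressing on rail and loose fence with over 1 N each; the fence is within 0.015 rad of square, the square within 0.02 rad of the rail, its heel within 3.5 mm of the corner (contact force between braced_square and rail above 1 N and contact force between braced_square and loose_fence above 1 N and contact force between the fingers and braced_square above 1 N and value of joint fence_screw between -0.015 and 0.015 rad and angle between the x axis of square_bar and the x axis of rail, either way round below 0.02 rad and angle between square_bar's own z axis and vertical below 0.05 rad and x of square_heel in the frame of loose_fence above 0.0145 m and y of square_heel in the frame of loose_fence between -0.0135 and -0.006 m and height (world z) of square_bar below 0.038 m); the arm keeps its last pose, push and grip.
It fails at once if the robot itself touches the loose fence (contact force between any of the fingers, the arm and loose_fence above 2 N).
It fails at once if the screwdriver, the bottle or the small tile is moved by more than 20 mm (distance of any of driver, glaze_sample_bottle, sample_tile from where it was at the start of the episode above 0.02 m).
It also fails if it takes over 45 s, if anything falls off the work surface, if the arm or the gripper's body presses on something with over 40 N, if the wrist force passes 120 N, or if a joint passes its speed limit or range.

## Working session

There is one attempt and no reset: what is moved stays moved. The work goes in short steps, Python scripts to look and compute and a tool call to move; the robot and the scene stay as the last step left them, time stands still between calls to the robot, and variables do not carry over. Pictures are saved under pics/ and viewed, at most 10 in all, crops included, and the job is handed in when it is done.

Besides the shell and the picture viewer there is one more tool, called after "Request:" in YAML: its name, and indented under it one key for each argument. apply_moves: Moves the arm, as the interface text tells. Its arguments: {"type":"object","properties":{"plan":{"type":"array","items":{"type":"number"}},"grip":{"type":"number"}},"required":["plan"]}

```bash
mkdir -p pics; cat > h.py <<'E'
from rig import bot
import numpy as np, cv2
def cam(name, st=None):
    ci=bot.camera_info(name); f=210/np.tan(np.radians(ci["vertical_fov"])/2)
    if "mount" in ci:
        st=st or bot.read_state(); T=np.eye(4); T[:3,:3]=st["tcp_rot"]; T[:3,3]=st["position"]
        M=T@np.array(ci["mount"]); R=M[:3,:3]; c=M[:3,3]
    else:
        Rw=cv2.Rodrigues(np.array(ci["rvec"],float))[0]; R=Rw.T; c=-R@np.array(ci["tvec"],float).ravel()
    return f,ci["cx"],ci["cy"],ci["k1"],R,c
def rays(C,px):
    f,cx,cy,k1,R,c=C; px=np.atleast_2d(px).astype(float)
    K=np.array([[f,0,cx],[0,f,cy],[0,0,1]])
    s=cv2.undistortPoints(px[:,None],K,np.array([k1,0,0,0,0.]))[:,0]
    return s
def onplane(C,px,z):
    s=rays(C,px); d=np.c_[s,np.ones(len(s))]@C[4].T
    return C[5]+d*((z-C[5][2])/d[:,2])[:,None]
def withdepth(C,px,dep):
    s=rays(C,px); return (np.c_[s,np.ones(len(s))]*np.asarray(dep)[:,None])@C[4].T+C[5]
def proj(C,P):
    f,cx,cy,k1,R,c=C; q=(np.atleast_2d(P)-c)@R; s=q[:,:2]/q[:,2:]
    return s*(1+k1*(s**2).sum(1))[:,None]*f+[cx,cy]
E
cat > a.py <<'E'
from h import *
for n in ("top","scene"):
    im,d=bot.capture(n); cv2.imwrite(f"pics/{n}0.png",im[...,::-1]); np.save(f"{n}0.npy",d)
    C=cam(n); print(n,C[5].round(3))
    for t,z in (("square_bar",.02),("square_heel",.009),("loose_fence",.01),("fast_fence",.01),("rail",.01),("tile_board",0),("glaze_sample_bottle",0),("driver",.01),("sample_tile",0)):
        for r in bot.pinpoint(n,t)[:2]:
            p=np.array(r["xy"])*[560,420]; print(t,round(r["p"],2),p.round(0),onplane(C,p,z)[0].round(4))
print(bot.hold_point_z, bot.read_state()["tcp_rot"])
E
python3 a.py
```

```text
top [0.564 0.159 1.009]
square_bar 0.76 [334. 190.] [0.6989 0.0319 0.02  ]
square_heel 0.87 [298. 187.] [0.7035 0.1067 0.009 ]
loose_fence 0.76 [287. 285.] [0.5014 0.1257 0.01  ]
fast_fence 0.82 [207. 289.] [0.4898 0.2893 0.01  ]
rail 0.58 [269. 272.] [0.5276 0.1635 0.01  ]
tile_board 0.69 [269. 302.] [0.4642 0.1625 0.    ]
driver 0.62 [207. 236.] [0.5986 0.2938 0.01  ]
sample_tile 0.86 [205. 177.] [0.7221 0.3018 0.    ]
scene [1.09  0.253 0.751]
square_bar 0.6 [219. 223.] [0.6884 0.0349 0.02  ]
square_heel 0.71 [248. 240.] [0.7047 0.1033 0.009 ]
loose_fence 0.83 [287. 168.] [0.4959 0.1328 0.01  ]
loose_fence 0.65 [353. 221.] [0.5989 0.3053 0.01  ]
fast_fence 0.84 [353. 180.] [0.4866 0.2879 0.01  ]
rail 0.65 [297. 180.] [0.524  0.1639 0.01  ]
rail 0.32 [355. 183.] [0.4961 0.2921 0.01  ]
tile_board 0.98 [303. 161.] [0.4583 0.1634 0.    ]
glaze_sample_bottle 0.71 [176. 274.] [ 0.8146 -0.0139  0.    ]
driver 0.56 [355. 224.] [0.6051 0.3115 0.01  ]
sample_tile 0.69 [343. 271.] [0.7155 0.3066 0.    ]
0.0187 [[ 9.23471413e-01  3.83667235e-01  4.17755157e-05]
 [ 3.83667236e-01 -9.23471413e-01 -1.91188820e-05]
 [ 3.12432059e-05  3.36836377e-05 -9.99999999e-01]]
```

```bash
python3 - <<'E'
import cv2
i=cv2.imread("pics/top0.png")[120:400,150:420]; cv2.imwrite("pics/top0c.png",cv2.resize(i,None,fx=2.1,fy=2.1,interpolation=cv2.INTER_CUBIC))
E
```

```text
(no output)
```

View pics/top0c.png

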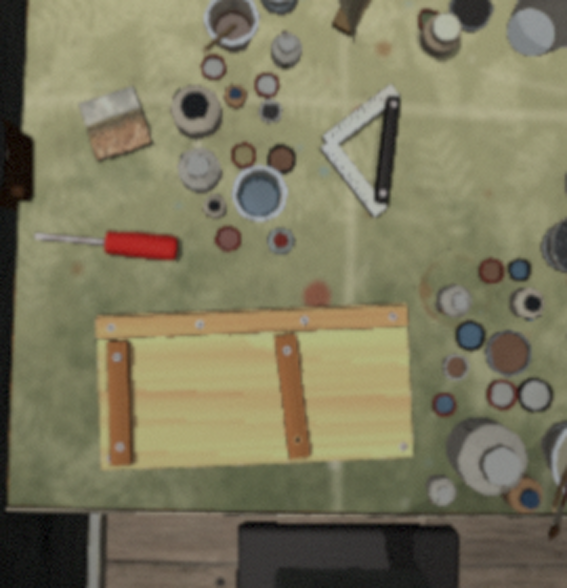

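```bash
cat > b.py <<'E'
from h import *
C=cam("top"); d=np.load("top0.npy")
v,u=np.mgrid[0:420,0:560]; P=withdepth(C,np.c_[u.ravel(),v.ravel()],d.ravel()).reshape(420,560,3)
bot.capture("top")
for t in ("square_bar","loose_fence","fast_fence","rail","tile_board"):
    r=bot.outline_of("top",t)
    if not r: print(t,"none"); continue
    m=r[0]["mask"]; q=P[m&(d>0)]; z=np.percentile(q[:,2],90)
    c,s,a=cv2.minAreaRect(q[:,:2].astype(np.float32))
    print(t,round(r[0]["p"],2),m.sum(),"z",np.percentile(q[:,2],[10,50,90]).round(4),"c",np.round(c,4),"size",np.round(s,4),"ang",round(a,2))
    np.save(f"m_{t}.npy",m)
E
python3 b.py
```

```text
square_bar 0.67 1139 z [0.0039 0.0193 0.033 ] c [0.6981 0.0384] size [0.0995 0.0956] ang 37.52
loose_fence 0.9 629 z [0.0274 0.0303 0.0328] c [0.4546 0.1225] size [0.1229 0.023 ] ang 7.82
fast_fence 0.76 623 z [0.0276 0.0305 0.0331] c [0.4456 0.2891] size [0.1163 0.0241] ang 4.29
rail 0.81 1473 z [0.0282 0.0307 0.0331] c [0.5264 0.1621] size [0.0219 0.3001] ang 2.87
tile_board 0.88 9904 z [0.0085 0.0112 0.0301] c [0.4624 0.1582] size [0.1559 0.3113] ang 3.49
```

The top view shows the board at lower centre, with up being +x and left +y. The loose fence is the right one, at crop (290,395), and its free end leans right (-y). The square is at crop (365,150) with its heel pointing left. Next I'll refine the yaw angles and check the heights of the clutter.

```bash
cat > c.py <<'E'
from h import *
C=cam("top"); d=np.load("top0.npy"); im=cv2.imread("pics/top0.png")
v,u=np.mgrid[0:420,0:560]; P=withdepth(C,np.c_[u.ravel(),v.ravel()],d.ravel()).reshape(420,560,3)
m=np.load("m_square_bar.npy"); g=cv2.cvtColor(im,cv2.COLOR_BGR2GRAY)
hull=np.zeros((420,560),np.uint8); pts=np.argwhere(m)[:,::-1].astype(np.int32); cv2.fillConvexPoly(hull,cv2.convexHull(pts),1)
b=(g<70)&(hull>0)&((P[...,2]>.02)|(d==0)); n,l,s,_=cv2.connectedComponentsWithStats(b.astype(np.uint8)); k=1+s[1:,4].argmax()
q=onplane(C,np.argwhere(l==k)[:,::-1],.032)[:,:2]
r=cv2.minAreaRect(q.astype(np.float32)); print("bar",s[k,4],r)
vx,vy,x0,y0=cv2.fitLine(q.astype(np.float32),cv2.DIST_HUBER,0,.01,.01).ravel(); print("bar line deg",np.degrees(np.arctan2(vy,vx)),x0,y0)
for t in("rail","loose_fence","fast_fence"):
    q=onplane(C,np.argwhere(np.load(f"m_{t}.npy"))[:,::-1],.03)[:,:2].astype(np.float32)
    vx,vy,x0,y0=cv2.fitLine(q,cv2.DIST_HUBER,0,.01,.01).ravel(); print(t,np.degrees(np.arctan2(vy,vx)),x0,y0,cv2.minAreaRect(q))
# heights of clutter
h=((P[...,2]>.04)&(P[...,0]>.3)&(P[...,0]<.9)&(P[...,1]>-.25)&(P[...,1]<.35)&(d>0)).astype(np.uint8)
n,l,s,_=cv2.connectedComponentsWithStats(h)
for k in range(1,n):
    if s[k,4]>30: q=P[l==k]; print("tall",q[:,:2].min(0).round(3),q[:,:2].max(0).round(3),np.percentile(q[:,2],95).round(3))
E
python3 c.py
```

```text
bar 308 ((0.6941680908203125, 0.03475213423371315), (0.01434350572526455, 0.10176962614059448), 83.86488342285156)
bar line deg -6.135624 0.6943447 0.03470862
rail -86.71593 0.5267445 0.15783143 ((0.5271098017692566, 0.16198980808258057), (0.02181253209710121, 0.3000783622264862), 3.2930312156677246)
loose_fence 7.7447195 0.45723945 0.12335399 ((0.45656445622444153, 0.12323317676782608), (0.12110648304224014, 0.02263408713042736), 7.765659809112549)
fast_fence 4.2870646 0.4457838 0.28683278 ((0.44597867131233215, 0.2864231467247009), (0.11582683771848679, 0.022370511665940285), 4.162710189819336)
tall [0.7   0.344] [0.9  0.35] 0.367
tall [0.894 0.276] [0.9   0.328] 0.324
tall [0.888 0.27 ] [0.9   0.343] 0.163
tall [ 0.824 -0.25 ] [ 0.89  -0.198] 0.194
tall [ 0.805 -0.025] [0.9  0.09] 0.113
tall [0.828 0.114] [0.884 0.174] 0.105
tall [ 0.891 -0.155] [ 0.9   -0.135] 0.054
tall [ 0.787 -0.152] [ 0.86  -0.079] 0.091
tall [0.766 0.161] [0.839 0.213] 0.102
tall [ 0.797 -0.034] [ 0.823 -0.005] 0.061
tall [0.781 0.122] [0.802 0.145] 0.054
tall [ 0.703 -0.25 ] [ 0.805 -0.154] 0.09
tall [0.705 0.196] [0.752 0.244] 0.072
tall [ 0.63 -0.25] [ 0.7   -0.216] 0.072
tall [0.652 0.196] [0.69  0.236] 0.072
tall [ 0.644 -0.196] [ 0.69  -0.147] 0.066
tall [0.622 0.133] [0.674 0.184] 0.066
tall [ 0.575 -0.18 ] [ 0.635 -0.118] 0.062
tall [ 0.548 -0.25 ] [ 0.612 -0.198] 0.067
tall [ 0.535 -0.047] [ 0.563 -0.018] 0.058
tall [ 0.54  -0.114] [ 0.556 -0.097] 0.046
tall [ 0.481 -0.214] [ 0.548 -0.145] 0.072
tall [ 0.423 -0.25 ] [ 0.495 -0.221] 0.087
tall [ 0.354 -0.194] [ 0.444 -0.089] 0.125
tall [ 0.351 -0.115] [ 0.438 -0.028] 0.106
```

Request:
apply_moves:
  plan: [0.6,0.8,0.8,-0.24,0.6,0.8,0.8,-0.24,0.6,0.8,0,-0.24,0.6,0.8,0,-0.24,0.6,0.8,0,-0.24,0.6,0.8,0,-0.24,0.6,0.8,0,-0.24,0.6,0.8,0,-0.24,0.6,0.8,0,-0.24,0.6,0.8,0,-0.24,0.6,0.8,0,-0.24,0.6,0.8,0,-0.24]
  grip: 0.25

```text
time_s: 2.8
position: [0.5993, -0.0977, 0.2727]
tcp_rot: [[0.994, -0.11, 0.0], [-0.11, -0.994, -0.0], [0.0, 0.0, -1.0]]
force: [0.5, -0.3, -0.8]
opening: 0.376
grasp_force: 0.0
```

Request:
apply_moves:
  plan: [0.5,0.66,0,0,0.5,0.66,0,0,0.5,0.66,-0.5,0,0.38,0.66,-0.8,0,0,0,-0.8,0,0,0,0,0,0,0,0,0]

```text
time_s: 3.68
position: [0.6934, 0.0324, 0.1691]
tcp_rot: [[0.994, -0.109, 0.002], [-0.109, -0.994, -0.0], [0.002, 0.0, -1.0]]
force: [-0.3, 0.2, 0.8]
opening: 0.375
grasp_force: 0.0
```

```bash
cat > w.py <<'E'
import sys
from h import *
st=bot.read_state(); im,d=bot.capture("wrist"); tag=sys.argv[1]
cv2.imwrite(f"pics/w{tag}.png",im[...,::-1]); C=cam("wrist",st); print(np.round(st["position"],4),np.degrees(np.arctan2(st["tcp_rot"][1][1],st["tcp_rot"][0][1])).round(2),st["opening"],np.round(st["joint_positions"],1))
for t,z in(("square_bar",.02),("square_heel",.009)):
    for r in bot.pinpoint("wrist",t)[:2]:
        p=np.array(r["xy"])*[560,420]; print(t,round(r["p"],2),p.round(),onplane(C,p,z)[0].round(4))
g=cv2.cvtColor(im,cv2.COLOR_RGB2GRAY)
v,u=np.mgrid[0:420,0:560]; P=withdepth(C,np.c_[u.ravel(),v.ravel()],d.ravel()).reshape(420,560,3)
b=((g<75)&(P[...,2]>.02)&(P[...,2]<.045)&(d>0)&(abs(P[...,0]-.694)<.07)&(abs(P[...,1]-.035)<.03)).astype(np.uint8)
n,l,s,_=cv2.connectedComponentsWithStats(b); k=1+s[1:,4].argmax()
q=onplane(C,np.argwhere(l==k)[:,::-1],.032)[:,:2].astype(np.float32); print("bar",s[k],cv2.minAreaRect(q),np.median(P[l==k][:,2]))
E
python3 w.py 1
```

```text
[0.6934 0.0324 0.1691] -96.27 0.3749747524466224 [-6.5 37.1 72.8 -0.  70.  89.7]
square_bar 0.67 [272. 192.] [0.6945 0.0362 0.02  ]
square_heel 0.64 [214. 188.] [0.7053 0.103  0.009 ]
bar [269 145  12  91 910] ((0.6974636912345886, 0.03299698606133461), (0.012528828345239162, 0.10080664604902267), 84.0200424194336) 0.032115528490284345
```

View pics/w1.png

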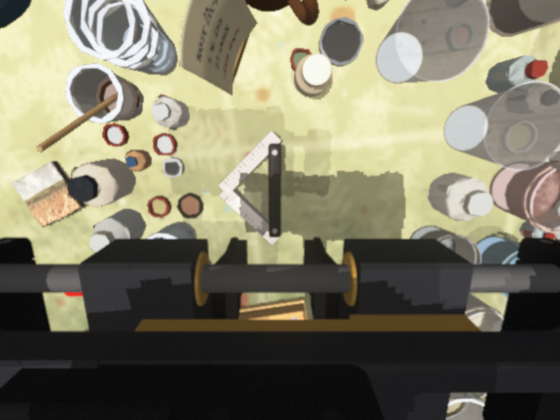

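The wrist view shows the bar at (274,190), centred under the open fingers and clear of neighbours. I'm descending to grip it.

Request:
apply_moves:
  plan: [0.03,0.04,-0.7,0,0,0,-0.7,0,0,0,-0.7,0,0,0,-0.5,0,0,0,-0.4,0,0,0,-0.28,0,0,0,0,0]

```text
time_s: 4.7
position: [0.6935, 0.0349, 0.0031]
tcp_rot: [[0.994, -0.109, -0.001], [-0.109, -0.994, 0.0], [-0.001, -0.0, -1.0]]
force: [-0.6, -0.9, -0.1]
opening: 0.374
grasp_force: 0.0
```

Request:
apply_moves:
  plan: [0,0,0,0,0,0,0,0,0,0,0,0,0,0,0,0,0,0,0,0,0,0,0,0]
  grip: 1

```text
time_s: 5.45
position: [0.6947, 0.035, 0.0045]
tcp_rot: [[0.994, -0.109, 0.002], [-0.109, -0.994, -0.0], [0.002, -0.0, -1.0]]
force: [-0.2, 0.3, 5.7]
opening: 0.004
grasp_force: 2.8
```

```bash
python3 w.py 2
```

```text
[0.6947 0.035  0.0045] -96.24 0.003991787088066194 [-6.3 48.5 78.2  0.  53.2 89.9]
square_bar 0.55 [277. 244.] [0.6958 0.0339 0.02  ]
square_heel 0.55 [168. 235.] [0.7059 0.1039 0.009 ]
bar [ 260  157   32   92 1942] ((0.7240056395530701, 0.031893424689769745), (0.017789481207728386, 0.05179333686828613), 84.58482360839844) 0.03211212471257299
```

View pics/w2.png

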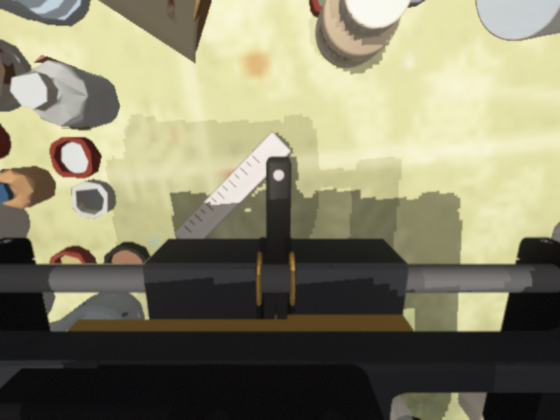

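```bash
python3 - <<'E'
from h import *
w=cv2.imread("pics/w2.png")[150:330,190:370]
s,_=bot.capture("scene"); s=s[...,::-1]; C=cam("scene"); p=proj(C,[[.695,.035,.03]])[0].astype(int); print(p, bot.read_state()["opening"],bot.read_state()["grasp_force"])
c=s[p[1]-60:p[1]+60,p[0]-60:p[0]+60]
r=lambda a:cv2.resize(a,(400,400),interpolation=cv2.INTER_CUBIC)
cv2.imwrite("pics/z1.png",np.hstack([r(w),r(c)]))
E
```

```text
[217 223] 0.01101185348644129 2.7757188721443526
```

View pics/z1.png

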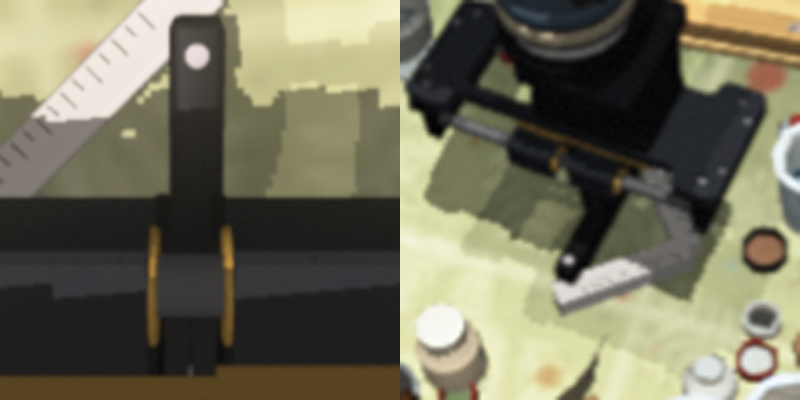

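The zoom shows the bar running between the jaws, but the gap reads as nearly shut. I'll do a small test lift to see whether the square comes up.

Request:
apply_moves:
  plan: [0,0,0.15,0,0,0,0.15,0,0,0,0.15,0,0,0,0.15,0,0,0,0,0]

```text
time_s: 6.28
position: [0.6946, 0.0349, 0.0346]
tcp_rot: [[0.994, -0.109, 0.002], [-0.109, -0.994, -0.0], [0.002, 0.0, -1.0]]
force: [0.3, 0.3, 0.2]
opening: 0.004
grasp_force: 0.0
```

```bash
python3 w.py 3; python3 - <<'E'
from h import *
w=cv2.imread("pics/w3.png")[110:410,130:430]
s,_=bot.capture("scene"); s=s[...,::-1]; C=cam("scene"); p=proj(C,[[.695,.035,.05]])[0].astype(int)
c=s[p[1]-60:p[1]+60,p[0]-60:p[0]+60]
r=lambda a:cv2.resize(a,(400,400),interpolation=cv2.INTER_CUBIC)
cv2.imwrite("pics/z2.png",np.hstack([r(w),r(c)]))
E
```

```text
[0.6946 0.0349 0.0346] -96.23 0.004392739392172264 [-6.3 46.2 77.7 -0.  56.  89.9]
square_bar 0.66 [274. 231.] [0.6941 0.0359 0.02  ]
square_heel 0.78 [183. 222.] [0.7053 0.1031 0.009 ]
bar [ 268  154   21   86 1492] ((0.7206554412841797, 0.030070576816797256), (0.013367980718612671, 0.05678998678922653), 83.47824096679688) 0.03200260230600209
```

View pics/z2.png

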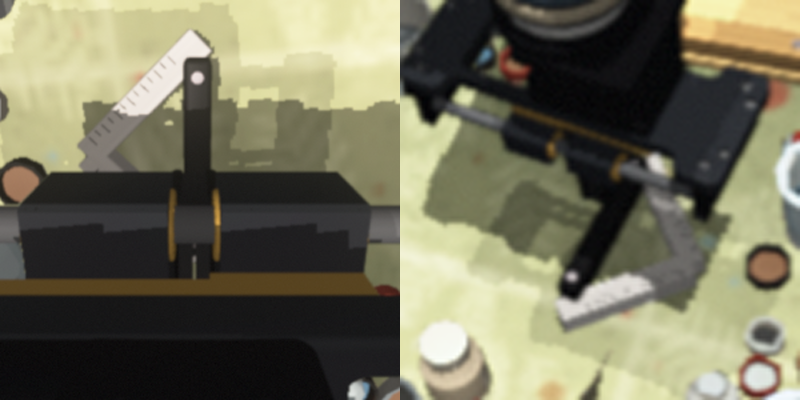

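The square stayed on the bench: the fingers closed without holding it. I'll back up, reopen and check where the fingertips really are against the reported TCP.

Request:
apply_moves:
  plan: [0,0,0.6,0,0,0,0.6,0,0,0,0,0,0,0,0,0]
  grip: 0.25

```text
time_s: 6.98
position: [0.693, 0.035, 0.0926]
tcp_rot: [[0.994, -0.109, -0.002], [-0.109, -0.994, 0.0], [-0.002, -0.0, -1.0]]
force: [-0.5, 0.9, -0.1]
opening: 0.338
grasp_force: 0.0
```

```bash
python3 - <<'E'
from h import *
st=bot.read_state(); T=np.array(st["position"]); R=np.array(st["tcp_rot"]); print(T.round(4),st["opening"])
s,d=bot.capture("scene"); s=np.ascontiguousarray(s[...,::-1]); C=cam("scene")
v,u=np.mgrid[0:420,0:560]; P=withdepth(C,np.c_[u.ravel(),v.ravel()],d.ravel()); L=(P-T)@R  # tool coords
k=(abs(L[:,0])<.03)&(abs(L[:,1])<.06)&(L[:,2]>-.06)&(L[:,2]<.03)&(d.ravel()>0)
for a in np.arange(-.06,.03,.006):
    m=k&(L[:,2]>=a)&(L[:,2]<a+.006)
    if m.any(): print("z",a.round(3),m.sum(),"x",np.percentile(L[m,0],[5,95]).round(3),"y",np.percentile(L[m,1],[5,50,95]).round(3))
p=proj(C,[T,T-[0,0,-.0187],T+R[:,1]*.016,T-R[:,1]*.016])
c0=p[0].astype(int)-[60,70]; c=s[c0[1]:c0[1]+130,c0[0]:c0[0]+130]; c=cv2.resize(c,(520,520),interpolation=cv2.INTER_CUBIC)
for q in p: cv2.circle(c,tuple(int(x) for x in (q-c0)*4),3,(0,0,255),-1)
cv2.imwrite("pics/z3.png",c)
E
```

```text
[0.693  0.035  0.0926] 0.3384492017849343
z -0.06 21 x [0.001 0.01 ] y [-0.027  0.015  0.022]
z -0.054 30 x [-0.003  0.011] y [-0.025  0.013  0.02 ]
z -0.048 28 x [-0.005  0.01 ] y [-0.025  0.013  0.021]
z -0.042 40 x [-0.01  0.01] y [-0.025  0.013  0.02 ]
z -0.036 35 x [-0.008  0.01 ] y [-0.026 -0.017  0.019]
z -0.03 7 x [-0.001  0.01 ] y [-0.013  0.017  0.021]
```

View pics/z3.png

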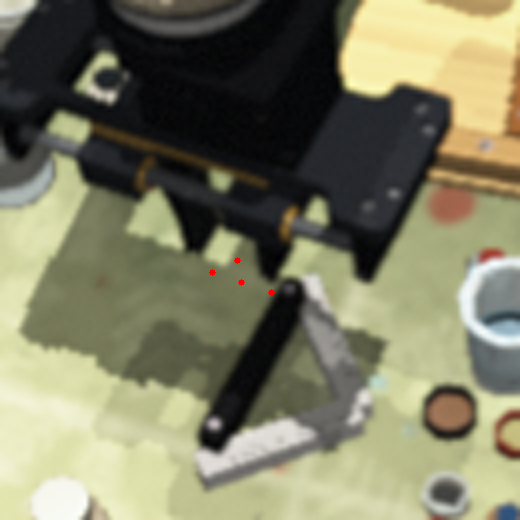

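The scene crop shows the real fingertips (190,245) and (270,275) about 27 mm above the reported TCP (red dots). That matches the contact: at TCP z = 0.0045 m the tips closed on top of the bar, which is at 0.032 m. I'll correct for it by going 27 mm lower, in small steps while watching the force.

Request:
apply_moves:
  plan: [0,0,-0.5,0,0,0,-0.5,0,0,0,-0.5,0,0,0,-0.3,0,0,0,-0.2,0,0,0,-0.1,0,0,0,0,0,0,0,0,0]

```text
time_s: 8.02
position: [0.6946, 0.0349, -0.0105]
tcp_rot: [[0.994, -0.109, 0.002], [-0.109, -0.994, -0.0], [0.002, 0.0, -1.0]]
force: [-0.2, 0.1, 0.4]
opening: 0.376
grasp_force: 0.0
```

Request:
apply_moves:
  plan: [0,0,-0.1,0,0,0,-0.08,0,0,0,0,0]

```text
time_s: 8.4
position: [0.6934, 0.035, -0.0209]
tcp_rot: [[0.994, -0.109, -0.001], [-0.109, -0.994, 0.0], [-0.001, 0.0, -1.0]]
force: [-0.2, -0.2, -0.1]
opening: 0.378
grasp_force: 0.0
```

Request:
apply_moves:
  plan: [0,0,0,0,0,0,0,0,0,0,0,0,0,0,0,0,0,0,0,0]
  grip: 1

```text
time_s: 9.02
position: [0.694, 0.0348, -0.0202]
tcp_rot: [[0.994, -0.109, 0.0], [-0.109, -0.994, -0.0], [0.0, 0.0, -1.0]]
force: [-0.1, -1.2, 0.2]
opening: 0.156
grasp_force: 30.0
```

Gripped: the opening of 13.6 mm matches the 14 mm bar, at 30 N. Next I lift, carry and turn it.

Request:
apply_moves:
  plan: [0,0,0.4,0,0,0,0.8,0,0,0,0.8,0,-0.3,0,0,-0.3,-0.6,0.06,0,-0.5,-0.6,0.06,0,-0.5,-0.6,0.06,0,-0.5,-0.6,0.06,0,-0.5,-0.6,0.06,0,-0.5,-0.6,0.06,0,-0.5,-0.5,0.04,0,-0.2,-0.2,0,0,0]

```text
time_s: 10.52
position: [0.4623, 0.0553, 0.0804]
tcp_rot: [[0.752, -0.659, -0.001], [-0.659, -0.752, 0.0], [-0.001, 0.0, -1.0]]
force: [0.2, 0.6, -2.8]
opening: 0.16
grasp_force: 30.0
```

Request:
apply_moves:
  plan: [0,0,-0.4,-0.03,0,0,-0.2,0,0,0,0,0,0,0,0,0]

```text
time_s: 11.02
position: [0.4647, 0.0548, 0.0499]
tcp_rot: [[0.749, -0.663, 0.001], [-0.663, -0.749, -0.0], [0.001, -0.001, -1.0]]
force: [0.2, -0.2, -2.4]
opening: 0.161
grasp_force: 30.0
```

```bash
cat > t.py <<'E'
import sys
from h import *
st=bot.read_state(); tag=sys.argv[1]
im,d=bot.capture("wrist"); cv2.imwrite(f"pics/w{tag}.png",im[...,::-1]); C=cam("wrist",st)
print(np.round(st["position"],4),np.degrees(np.arctan2(st["tcp_rot"][1][1],st["tcp_rot"][0][1])).round(2),np.round(st["force"],1),st["opening"],np.round(st["joint_positions"],1))
zb=st["position"][2]+.0402
for t,z in(("square_bar",zb),("square_heel",zb-.011),("loose_fence",.01),("rail",.01)):
    for r in bot.pinpoint("wrist",t)[:1]:
        p=np.array(r["xy"])*[560,420]; print(t,round(r["p"],2),p.round(),onplane(C,p,z)[0].round(4))
for t in("loose_fence","rail"):
    r=bot.outline_of("wrist",t)
    if r:
        q=onplane(C,np.argwhere(r[0]["mask"])[:,::-1],.03)[:,:2].astype(np.float32)
        vx,vy,x0,y0=cv2.fitLine(q,cv2.DIST_HUBER,0,.01,.01).ravel(); print(t,r[0]["p"],len(q),np.degrees(np.arctan2(vy,vx)),x0,y0)
im,d=bot.capture("top"); cv2.imwrite(f"pics/top{tag}.png",im[...,::-1])
w=cv2.resize(cv2.imread(f"pics/w{tag}.png"),(533,400)); tc=cv2.resize(im[200:350,200:350,::-1],(266,266))
o=np.zeros((400,799,3),np.uint8); o[:,:533]=w; o[:266,533:]=tc; cv2.imwrite(f"pics/z{tag}.png",o)
E
python3 t.py 4
```

```text
[0.4647 0.0548 0.0499] -131.53 [ 0.2 -0.2 -2.4] 0.16101512389754014 [ -7.   32.8 111.5   0.   35.6 124.5]
square_bar 0.66 [276. 258.] [0.4666 0.052  0.0901]
rail 0.65 [129. 251.] [0.5242 0.1612 0.01  ]
loose_fence 0.59 15067 75.29025 0.5008933 0.081360415
rail 0.61 16 -84.28814 0.5145784 0.119090475
```

View pics/z4.png

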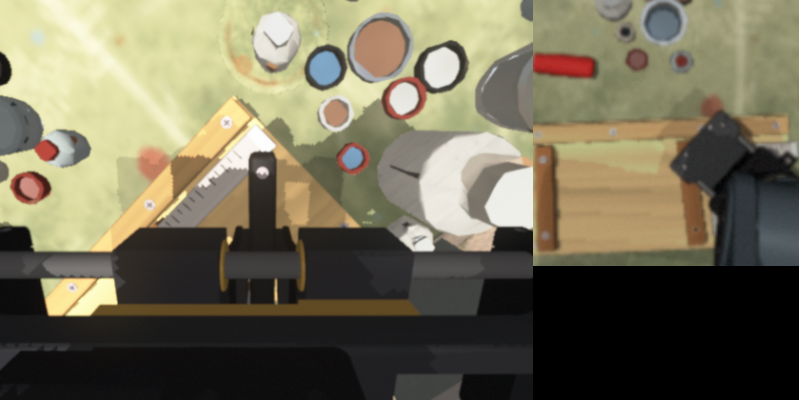

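The square is held above the board with one leg parallel to the rail: the rail screws are at about (226,122), (149,205) and (72,287) in the left part. I'll get the rail yaw from those screws.

```bash
python3 - <<'E'
from h import *
C=cam("wrist"); k=560/533
im=cv2.cvtColor(cv2.imread("pics/w4.png"),cv2.COLOR_BGR2GRAY).astype(float)
P=[]
for x,y in((226,122),(149,205),(72,287)):
    x,y=int(x*k),int(y*k); w=im[y-9:y+10,x-9:x+10]; a=np.clip(w-np.percentile(w,60),0,None); yy,xx=np.mgrid[-9:10,-9:10]
    P.append((x,y))
q=onplane(C,P,.03); print(q.round(4)); v=q[2]-q[0]; print("rail yaw",np.degrees(np.arctan2(-v[0],v[1])))
# square leg edge vs rail edges by Canny/Hough in region
e=cv2.Canny(cv2.imread("pics/w4.png")[90:330,40:275],60,150)
L=cv2.HoughLinesP(e,1,np.pi/360,40,minLineLength=60,maxLineGap=8)
for x0,y0,x1,y1 in L[:,0]:
    a=onplane(C,[[x0+40,y0+90],[x1+40,y1+90]],.03); v=a[1]-a[0]; v=v*np.sign(v[1])
    print((x0+40,y0+90,x1+40,y1+90),a.round(3)[:,:2].tolist(),"yaw",np.degrees(np.arctan2(-v[0],v[1])).round(2))
print(bot.read_state()["position"])
E
```

```text
[[0.5338 0.0272 0.03  ]
 [0.5285 0.1126 0.03  ]
 [0.5228 0.2117 0.03  ]]
rail yaw 3.4236539823747743
(np.int32(106), np.int32(319), np.int32(274), np.int32(319)) [[0.496, 0.206], [0.408, 0.106]] yaw -41.42
(np.int32(93), np.int32(264), np.int32(241), np.int32(102)) [[0.534, 0.177], [0.544, 0.014]] yaw 3.63
(np.int32(196), np.int32(203), np.int32(274), np.int32(125)) [[0.516, 0.085], [0.519, 0.007]] yaw 2.41
(np.int32(43), np.int32(292), np.int32(119), np.int32(292)) [[0.544, 0.224], [0.505, 0.18]] yaw -41.39
(np.int32(261), np.int32(166), np.int32(261), np.int32(228)) [[0.504, 0.032], [0.471, 0.062]] yaw 47.84
(np.int32(40), np.int32(264), np.int32(117), np.int32(264)) [[0.56, 0.207], [0.522, 0.163]] yaw -41.42
(np.int32(152), np.int32(238), np.int32(234), np.int32(238)) [[0.518, 0.128], [0.478, 0.082]] yaw -41.46
(np.int32(128), np.int32(227), np.int32(205), np.int32(143)) [[0.536, 0.135], [0.541, 0.05]] yaw 3.58
[0.46397416 0.0549801  0.04979593]
```

Request:
apply_moves:
  plan: [0,0,-0.3,0,0,0,-0.3,0,0,0,-0.2,0,0,0,-0.1,0,0,0,-0.1,0,0,0,0,0,0,0,0,0]

```text
time_s: 12.3
position: [0.4641, 0.0549, -0.0001]
tcp_rot: [[0.749, -0.663, 0.001], [-0.663, -0.749, -0.0], [0.0, -0.0, -1.0]]
force: [0.9, -0.1, -2.5]
opening: 0.157
grasp_force: 30.0
```

Request:
apply_moves:
  plan: [0,0,-0.08,0,0,0,-0.06,0,0,0,-0.05,0,0,0,0,0]

```text
time_s: 12.8
position: [0.4637, 0.055, -0.0101]
tcp_rot: [[0.749, -0.663, -0.0], [-0.663, -0.749, 0.0], [-0.0, 0.0, -1.0]]
force: [-0.2, -0.9, -2.4]
opening: 0.16
grasp_force: 30.0
```

Request:
apply_moves:
  plan: [0.04,0,-0.02,0,0.04,0,0,0,0.03,0,0,0,0,0,0,0]

```text
time_s: 13.3
position: [0.4696, 0.055, -0.0104]
tcp_rot: [[0.749, -0.663, 0.0], [-0.663, -0.749, -0.0], [0.0, -0.0, -1.0]]
force: [-1.8, 0.0, 5.4]
opening: 0.158
grasp_force: 30.0
```

Request:
apply_moves:
  plan: [0.02,0,0,0,0.02,0,0,0,0,0,0,0]

```text
time_s: 13.68
position: [0.4704, 0.055, -0.0104]
tcp_rot: [[0.749, -0.663, -0.002], [-0.663, -0.749, 0.0], [-0.001, 0.001, -1.0]]
force: [-3.2, -0.2, 6.2]
opening: 0.163
grasp_force: 30.0
```

Request:
apply_moves:
  plan: [0.02,0,0.01,0,0.02,0,0,0,0,0,0,0]

```text
time_s: 14.05
position: [0.4702, 0.0551, -0.0104]
tcp_rot: [[0.749, -0.663, -0.006], [-0.663, -0.749, 0.0], [-0.005, 0.004, -1.0]]
force: [-6.5, -1.3, 6.5]
opening: 0.156
grasp_force: 30.0
```

Request:
apply_moves:
  plan: [0.02,0,0,0,0.02,0,0,0,0,0,0,0]

```text
time_s: 14.42
position: [0.4701, 0.0552, -0.0104]
tcp_rot: [[0.749, -0.663, -0.01], [-0.663, -0.749, 0.001], [-0.008, 0.006, -1.0]]
force: [-9.0, -3.3, 8.4]
opening: 0.154
grasp_force: 30.0
```

Request:
apply_moves:
  plan: [0,0.04,0.01,0,-0.002,0.04,0,0,-0.003,0.04,0,0,-0.002,0.04,0,0,-0.003,0.04,0,0,0,0,0,0]

```text
time_s: 15.18
position: [0.4695, 0.0647, -0.0103]
tcp_rot: [[0.749, -0.662, -0.01], [-0.662, -0.749, -0.0], [-0.008, 0.007, -1.0]]
force: [-8.9, -5.7, 5.9]
opening: 0.157
grasp_force: 30.0
```

Request:
apply_moves:
  plan: [-0.002,0.03,0,0,-0.002,0.03,0,0,0,0,0,0]

```text
time_s: 15.55
position: [0.4694, 0.0675, -0.0103]
tcp_rot: [[0.749, -0.662, -0.01], [-0.662, -0.749, -0.0], [-0.008, 0.007, -1.0]]
force: [-8.6, -5.3, 4.7]
opening: 0.156
grasp_force: 30.0
```

```bash
cat > f.py <<'E'
from h import *
st=bot.read_state(); R=np.array(st["tcp_rot"]); print(np.round(st["position"],4),"yaw",np.degrees(np.arctan2(R[1,1],R[0,1])).round(2),"tilt",np.arccos(-R[2,2]).round(4),"F",np.round(st["force"],1),"M",np.round(st["moment"],2),st["grasp_force"])
im,d=bot.capture("top"); C=cam("top")
for t in("loose_fence","rail","fast_fence"):
    r=bot.outline_of("top",t)
    if r:
        q=onplane(C,np.argwhere(r[0]["mask"])[:,::-1],.03)[:,:2].astype(np.float32)
        vx,vy,x0,y0=cv2.fitLine(q,cv2.DIST_HUBER,0,.01,.01).ravel(); print(t,round(r[0]["p"],2),len(q),np.degrees(np.arctan2(vy,vx)).round(2),x0.round(4),y0.round(4),np.round(cv2.minAreaRect(q)[1],3))
cv2.imwrite("pics/topf.png",cv2.resize(im[220:345,195:345,::-1],None,fx=4,fy=4,interpolation=cv2.INTER_CUBIC))
E
python3 f.py
```

```text
[ 0.4694  0.0675 -0.0103] yaw -131.49 tilt 0.0104 F [-8.6 -5.3  4.7] M [-0.84  1.19 -0.07] 30.028016995056532
loose_fence 0.73 336 4.51 0.4381 0.1264 [0.082 0.02 ]
fast_fence 0.67 574 3.97 0.4453 0.2865 [0.116 0.022]
```

Request:
apply_moves:
  plan: [0,0.02,0,0,0,0.02,0,0,0,0,0,0]

```text
time_s: 16.12
position: [0.4693, 0.0684, -0.0103]
tcp_rot: [[0.75, -0.662, -0.011], [-0.662, -0.75, -0.002], [-0.007, 0.008, -1.0]]
force: [-9.1, -13.3, 5.4]
opening: 0.156
grasp_force: 30.0
```

Request:
apply_moves:
  plan: [0,0.02,0,0,0,0.02,0,0,0,0,0,0]

```text
time_s: 16.5
position: [0.4693, 0.0685, -0.0102]
tcp_rot: [[0.751, -0.661, -0.011], [-0.661, -0.751, -0.004], [-0.006, 0.01, -1.0]]
force: [-10.6, -22.2, 6.5]
opening: 0.159
grasp_force: 30.1
```

```bash
python3 f.py
```

```text
[ 0.4693  0.0685 -0.0102] yaw -131.36 tilt 0.0119 F [-10.6 -22.2   6.5] M [-3.68  1.54 -0.18] 30.067950651482533
loose_fence 0.7 293 4.04 0.4359 0.1282 [0.081 0.016]
rail 0.82 1260 -86.54 0.526 0.1738 [0.022 0.3  ]
fast_fence 0.96 660 4.49 0.4467 0.2864 [0.12  0.024]
```

Request:
apply_moves:
  plan: [0.02,-0.01,0,0,0.02,-0.01,0,0,0,0,0,0,0,0,0,0,0,0,0,0]

```text
time_s: 17.32
position: [0.4691, 0.0685, -0.0103]
tcp_rot: [[0.75, -0.661, -0.015], [-0.661, -0.75, -0.003], [-0.01, 0.012, -1.0]]
force: [-12.9, -18.0, 8.2]
opening: 0.159
grasp_force: 30.1
```

```bash
python3 f.py
```

```text
[ 0.4691  0.0685 -0.0103] yaw -131.39 tilt 0.0153 F [-12.9 -18.    8.2] M [-2.82  1.79 -0.13] 30.081451311707497
loose_fence 0.68 296 3.28 0.4368 0.1281 [0.081 0.016]
rail 0.62 1117 -86.61 0.5261 0.1723 [0.021 0.298]
fast_fence 0.64 681 4.15 0.4472 0.2864 [0.119 0.023]
```

View pics/topf.png

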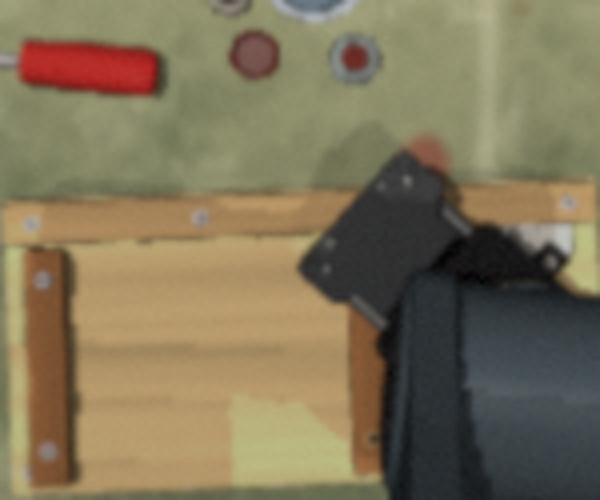

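The fence's left edge, (350,300) to (355,470), runs parallel to the fixed fence. The square is pressing both faces with firm, steady forces, so I'm handing in.

```bash
python3 -c "
from rig import bot
print(bot.hand_in())"
```

```text
the job is handed in; nothing more can be done
None
```

I handed the job in at about 17 s with the square still gripped and pressing on the rail and the loose fence (about 13 N and 18 N at the wrist), and the camera showed the fence square to within about 0.5°; `hand_in()` returned no verdict.

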